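Move the spring-button lamp boom over the grey foam head and switch the lamp on

ROBOT

A 6-joint arm with a two-finger parallel gripper is mounted at the origin on the work surface. World frame = base frame: x ahead of the robot, y to its left, z up, the work surface at z = 0. Lengths are in m, angles in degrees, forces in N, time in s.
With the tool pointing down it reaches from about 0.35 to 0.875 m from the base axis. Payload 4.2 kg.
Tool frame: the origin (TCP) lies on the centre line of the jaws, within the pads' length; the fingertips stand 19 mm ahead of it and the grasp point (between the pads) is the TCP; z points along the fingers, y is the line along which they close (so a half turn about z gives the same grasp; the last joint's range is limited). The gripper opens to 87 mm and grips with 3 to 60 N. Pads are 19 mm wide; open, the fingers measure 117 mm over their backs; the gripper's body (75 mm by 190 mm) begins 51 mm behind the grasp point.
Start: joints at [-49.469, 22.042, 0.453, 0, -68.411, -14.817], TCP at [0.271, -0.563, 0.21] pointing down, gripper open.
Joint ranges: [-179.83, 179.83], [-69.29, 118.12], [-61.27, 80.66], [-181.25, 117.63], [-171.15, -9.14], [-177.46, 177.46]. Speed limits (degrees/s): [159.86, 159.86, 180, 180, 180, 180].

INTERFACE

Orientations are given as a 3x3 rotation matrix whose columns are the frame's x, y, z axes.
In Python, from station import sense, capture, finish_job, search_frame, masks_of gives the robot as it stands.
- The arm moves only by the tool drive_tool, never from a script. Its argument "rows" is a list of rows, each a list of 7 numbers: the opening in per cent of the stroke, from 0 (shut) to 100 (fully open), then the shift along the world's x, y, z in mm, then the turn, a rotation vector about the world's x, y, z in rad. In form: [[fingers, dx, dy, dz, wx, wy, wz], ...]. A call has 1 to 5 rows; each row shifts and turns the commanded pose from where the row before left it; what a row does not reach is not made up. A row lasts 1/12 s, in which the tool goes at most 41.7 mm and 7.16 degrees, less where a joint would pass 70% of its speed; a pose out of reach is approached as far as the arm can. A call is refused whole if a number of a shift passes 41.7 or a number of a turn 0.125, either way. A call with a gripper value outside its range is refused whole. The fingers move at their own pace and stop on an object; the grip force is fixed at half the most. Time passes only in rows, so rows that do not move let the fingers close. It gives the time, the measured TCP pose, the force, the opening and the grip force at its end, in the units of the state.
- sense(): the state, without advancing time (a new reading comes with each control period).
- capture(name): name is "scene" or "top" or "wrist"; returns a dict with "frame" (480x640x3 uint8, red, green, blue), "z_map" (480x640 float32, m along the optical axis (not along the pixel's ray), 0 where there is no reading), "fx", "fy", "cx", "cy" (pixels), "R" (3x3) and "t" (3): a world point X has camera coordinates R X + t; the wrist camera has in their place "T_tool_cam" (4x4, takes a point from camera to tool coordinates, whose origin is the TCP and whose axes are the flange's). Camera axes: x right, y down, z forward; pixel columns grow to the right and rows downward; lengths in m; the calibration is good to about 2 mm. A picture is of the moment at which its call begins: read the wrist's pose just before it.
- finish_job(): hands the job in; it is judged then, once.
Trained networks look in a picture, given as the dict that the camera call returned (one of the last four; its "shot" number tells which), for a name from the list of things; names that differ only in an ending like _2 or _b are one class to them, and where a whole thing is asked for, a point or a joint stands for the part that bears it (a point fixed in the world has none). Each returns a list of dicts, best first, with "p" (0 to 1); they miss things now and then, are a little off and sometimes report something else, mostly with a low value. They report only what shows in the picture. A call takes as long as a camera call. They do not tell look-alikes from the thing itself.
- search_frame(label, picture): "xy" ([column, row] in pixels, amid what is visible of it).
- masks_of(label, picture): "region" (480x640 bool, what is visible of it) and "xy" ([column, row] in pixels, amid what is visible of it).
The state is a dict: "time_s": time; "joints": joint angles; "joint_velocities": joint speeds; "effort": joint torques, N m; "tcp_pos": TCP position; "ee_rot": TCP orientation; "wrist_force": force on the tool from outside, world axes, zero at the start; "moment": the same for the moment, N m; "gripper_width": opening from 0.0 (shut) to 1.0 (fully open); "gripper_force": force on a finger pad.
Only numpy, scipy, OpenCV 4.12 (cv2) and the standard library are available. Lean on these libraries where they do the work, as an engineer would, in place of code of your own. Each camera call takes 0.05 s, during which the arm holds its last target. There are 200 camera calls.

TASK

Set the lamp over the grey foam head: press in the two spring buttons on the sides of the boom, slide the boom's blue outer tube to the pair of holes that brings the lamp over the grey head, and let both buttons pop fully out there. Then switch the lamp on with the red push switch on top of it, and let go. Leave the grey head, the yellow tower, the marker and the sanding block where they are.

Things in the scene. Friction and masses are not known exactly. Their poses are not given: they have to be found in the camera images.
- stand: Lamp stand, does not move: dark steel base plate 180 x 150 x 14 mm, post 25 mm thick, black clamp 44 x 40 x 46 mm on top (orange knob on its -y side, not used), level boom with its axis at y = 0, z = 205 mm. Origin: on the table, under the post. x: along the boom from post to lamp, y: level, across it, z: up. Fixed inner tube, aluminium, 25 mm square, to x = 215 mm
- release_point (a point): Fixed point of the stand on the boom axis (stand x = 170, y = 0, z = 205 mm), midway between the two orange spring buttons. They sit in the fixed inner tube and stick out level, to +y and -y of the stand, through holes in the blue outer tube; 42 mm over both domes
- boom (a joint): How far the blue outer tube, with the lamp, is drawn out along stand +x (m); 2 N friction. Tube 30 x 30 mm, wall 2 mm, from x = 40 to 235 mm plus this value, then the lamp. Three pairs of 15 mm side holes 55 mm apart: the buttons lock it at 0.000 (lamp nearest the post), 0.055 (as it starts) and 0.110, with 1.5 mm play. A button that is out blocks it. Stops at -0.006 and 0.116
- button_left (a joint): Orange spring button, 12 mm dome, stand's +y side (m): 0 = out, 6 mm proud of the outer tube, 0.006 = flush, 0.008 = under the wall between holes, 0.010 = stop. 2.5 N out, 4 N flush. With both pressed flush at once (tube pinched across them) the hole's edges ride over the domes when the tube is slid with 10 to 25 N; they stay under the wall and pop out by themselves in the next hole
- button_right (a joint): The same button on the stand's -y side
- lamp_center (a point): Centre of the lamp's light face (underside), at stand x = 290 mm plus the boom value, 13.5 mm below the boom axis. The lamp is a flat grey LED panel on the end of the outer tube, 120 mm along the boom, 150 mm across, 24 mm thick; its back lies 14 mm above the boom axis, with a black ring 4 mm high around the switch
- lamp_switch (a joint): Red latching push switch in the middle of the lamp's back, value in m: 0 = out (off), 0.006 = pushed right in (on), downwards. Needs about 3 N and stays where it is pushed to
- switch_top (a point): Centre of the top of the red switch, a disc 29 mm across; 29 mm above the boom axis when off, 11 mm above the lamp's back
- grey_head: Dark grey foam head with facets, about 110 mm tall on a plywood board 84 x 84 x 8 mm, loose. Origin: centre of the board's underside, z up. It stands under the boom line, either where the lamp is when the boom is at 0.000 or where it is at 0.110, give or take 8 mm along and across
- yellow_tower: Yellow carved foam tower, about 102 mm tall on the same sort of board, loose; origin likewise. It stands at the other of those two places
- marker: Felt marker lying on the table, 134 mm long, 19 mm thick, white with a blue cap. Origin: underside, about the middle. Not used
- sanding_block: Cork sanding block 110 x 62 x 34 mm lying on the table. Origin: centre of its underside. Not used
There are look-alikes about, which are no part of the job. Of the things that look like the grey_head, the largest one is meant.

How it is judged (in metres and radians):
On the way, in this order (a step that is already met when the one before it is completed fails the run):
1. both spring buttons are pressed in flush with the outer tube or deeper (value of joint each of button_left, button_right above 0.0045 m), for 0.1 s.
2. the lamp is over the grey head (centres within 30 mm, seen from above) and both spring buttons have popped out through the holes there (horizontal distance between lamp_center and grey_head below 0.03 m and value of joint each of button_left, button_right below 0.0015 m), for 0.2 s.
3. the lamp switch is pushed in (value of joint lamp_switch above 0.0045 m), for 0.1 s.
At the end, for the whole second after the job is handed in: The lamp's centre is within 30 mm of the grey head's centre seen from above, both spring buttons are out (less than 1.5 mm pressed) through the holes, the red switch is pushed in by more than 4.5 mm, and the grey head is at rest (all of step 2 and value of joint lamp_switch above 0.0045 m and linear speed of grey_head below 0.02 m/s); the robot touches nothing.
It fails at once if the grey head is moved by more than 12 mm (distance of grey_head from where it was at the start of the episode above 0.012 m).
It fails at once if the yellow tower is moved by more than 12 mm (distance of yellow_tower from where it was at the start of the episode above 0.012 m).
It fails at once if the marker is moved by more than 25 mm (distance of marker from where it was at the start of the episode above 0.025 m).
It fails at once if the sanding block is moved by more than 25 mm (distance of sanding_block from where it was at the start of the episode above 0.025 m).
It also fails if it takes over 38 s, if anything falls off the work surface, if the arm or the gripper's body presses on something with over 40 N, if the wrist force passes 120 N, or if a joint passes its speed limit or range.

## Working session

There is one attempt and no reset: what is moved stays moved. The work goes in short steps, Python scripts to look and compute and a tool call to move; the robot and the scene stay as the last step left them, time stands still between calls to the robot, and variables do not carry over. Pictures are saved under pics/ and viewed, at most 10 in all, crops included, and the job is handed in when it is done.

Besides the shell and the picture viewer there is one more tool, called after "Call:" by a JSON object that holds its "name" and its "arguments". drive_tool: Moves the arm, as the interface text tells. Its arguments: {"type":"object","properties":{"rows":{"type":"array"}},"required":["rows"]}

```bash
mkdir -p pics; cat > h.py <<'E'
import numpy as np, cv2
from station import *
def save(p,n): cv2.imwrite('pics/'+n,cv2.cvtColor(p['frame'],cv2.COLOR_RGB2BGR))
def world(p,m):
    v,u=np.nonzero(m&(p['z_map']>0)); z=p['z_map'][v,u]
    c=np.stack([(u-p['cx'])/p['fx']*z,(v-p['cy'])/p['fy']*z,z],1)
    return (c-p['t'])@p['R'], u, v
E
python3 - <<'E'
from h import *
for n in ('scene','top'):
    p=capture(n); save(p,n+'0.png')
    for l in ('grey_head','yellow_tower','boom','button_left','lamp_switch','stand','marker','sanding_block'):
        for r in masks_of(l,p)[:4]:
            if r['p']<.2: continue
            w,u,v=world(p,r['region'])
            print(n,l,round(r['p'],2),np.round(r['xy']),len(w),np.round(np.median(w,0),3) if len(w) else '',np.round(np.percentile(w,[2,98],axis=0),3).tolist() if len(w) else '')
E
```

```text
scene grey_head 0.87 [270. 213.] 340 [0.483 0.125 0.062] [[0.448, 0.013, -0.003], [0.538, 0.184, 0.218]]
scene grey_head 0.78 [367. 267.] 695 [0.757 0.059 0.049] [[0.726, 0.038, 0.0], [0.789, 0.088, 0.079]]
scene grey_head 0.74 [324. 255.] 282 [0.634 0.084 0.007] [[0.599, 0.07, -0.001], [0.669, 0.144, 0.059]]
scene yellow_tower 0.66 [306. 281.] 899 [ 0.62  -0.018  0.033] [[0.591, -0.051, 0.001], [0.651, 0.03, 0.11]]
scene boom 0.82 [300. 229.] 4939 [0.608 0.029 0.219] [[0.543, -0.175, 0.201], [0.684, 0.116, 0.232]]
scene button_left 0.4 [273. 354.] 11155 [ 0.602 -0.21   0.215] [[0.518, -0.365, 0.009], [0.679, 0.112, 0.229]]
scene lamp_switch 0.54 [312. 210.] 152 [0.613 0.06  0.232] [[0.6, 0.049, 0.224], [0.626, 0.076, 0.237]]
scene stand 0.66 [276. 351.] 11377 [ 0.602 -0.208  0.213] [[0.518, -0.365, 0.005], [0.679, 0.113, 0.229]]
scene marker 0.84 [327. 328.] 438 [ 0.702 -0.104  0.016] [[0.69, -0.165, -0.0], [0.713, -0.034, 0.021]]
scene sanding_block 0.98 [321. 151.] 991 [0.538 0.375 0.032] [[0.48, 0.33, -0.001], [0.589, 0.431, 0.038]]
scene sanding_block 0.23 [276. 354.] 10892 [ 0.
[... 297 characters left out ...]
263.] 386 [ 0.583 -0.015  0.035] [[0.555, -0.038, 0.002], [0.612, -0.0, 0.102]]
top boom 0.98 [326. 241.] 8035 [0.604 0.044 0.219] [[0.542, -0.167, 0.197], [0.684, 0.123, 0.232]]
top lamp_switch 0.78 [317. 232.] 206 [0.612 0.067 0.233] [[0.6, 0.055, 0.229], [0.625, 0.08, 0.236]]
top lamp_switch 0.28 [402. 246.] 13880 [ 0.593 -0.085  0.217] [[0.519, -0.348, 0.009], [0.68, 0.121, 0.228]]
top stand 0.79 [403. 248.] 13949 [ 0.593 -0.086  0.217] [[0.519, -0.349, 0.009], [0.68, 0.121, 0.228]]
top marker 0.93 [394. 209.] 502 [ 0.701 -0.099  0.015] [[0.692, -0.16, -0.001], [0.713, -0.03, 0.02]]
top sanding_block 0.89 [162. 284.] 1728 [0.534 0.385 0.033] [[0.484, 0.337, 0.005], [0.586, 0.434, 0.037]]
```

```bash
python3 -c "
import cv2,numpy as np
a=cv2.imread('pics/scene0.png');b=cv2.imread('pics/top0.png')
cv2.imwrite('pics/both0.png',cv2.resize(np.vstack([a,b]),(450,600)) if 0 else cv2.resize(np.hstack([a,b]),(800,300)))"
```

```text
(no output)
```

View pics/scene0.png

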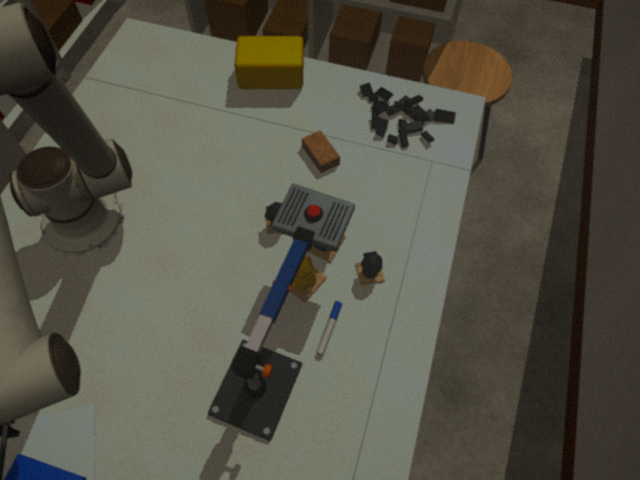

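View pics/top0.png

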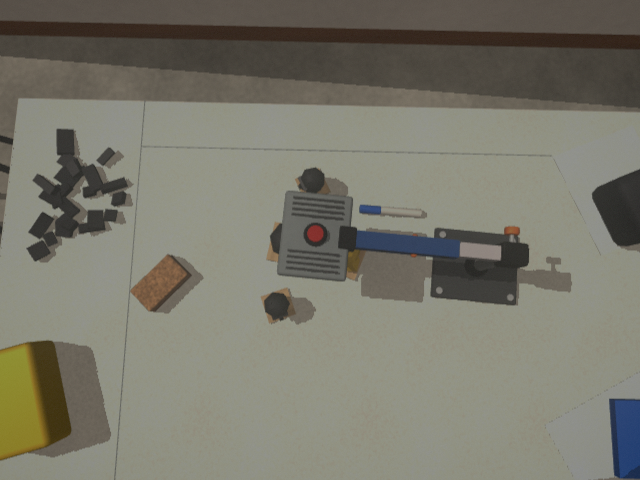

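```bash
python3 - <<'E'
from h import *
p=capture('top')
f=p['frame'].astype(int)
hsv=cv2.cvtColor(p['frame'],cv2.COLOR_RGB2HSV)
w,u,v=world(p,np.ones((480,640),bool)); hs=hsv[v,u]
def line(s,n):
    q=w[s]; ys=np.linspace(*np.percentile(q[:,1],[3,97]),15)
    m=[(( np.percentile(q[(abs(q[:,1]-y)<.008),0],3)+np.percentile(q[(abs(q[:,1]-y)<.008),0],97))/2,y) for y in ys]
    m=np.array(m); k=np.polyfit(m[:,1],m[:,0],1); print(n,s.sum(),k,np.round(np.percentile(q,[1,50,99],axis=0),3).tolist(),'res',np.std(m[:,0]-np.polyval(k,m[:,1])))
blue=(hs[:,0]>95)&(hs[:,0]<130)&(hs[:,1]>110)&(w[:,2]>.205)&(w[:,2]<.235)&(abs(w[:,0]-.6)<.06)
line(blue,'blue')
tube=(w[:,2]>.205)&(w[:,2]<.235)&(abs(w[:,0]-.59)<.03)&(w[:,1]>-.22)&(w[:,1]<-.02)
line(tube,'tube')
red=((hs[:,0]<8)|(hs[:,0]>172))&(hs[:,1]>150)&(w[:,2]>.22)&(abs(w[:,0]-.61)<.05)
print('switch',red.sum(),(w[red].max(0)+w[red].min(0))/2,np.median(w[red],0))
lamp=(w[:,2]>.205)&(w[:,2]<.228)&(w[:,1]>.01)&(w[:,1]<.2)&(abs(w[:,0]-.61)<.12)
pts=w[lamp][:,:2].astype(np.float32); print('lamp',cv2.minAreaRect(pts))
# whole boom red buttons
for s in ('scene',):
    q=capture(s); a=cv2.resize(q['frame'][180:310,240:410],None,fx=3,fy=3,interpolation=2)
b=cv2.resize(p['frame'][160:330,230:410],(413,390),interpolation=2)
cv2.imwrite('pics/c1.png',np.hstack([cv2.resize(a,(380,390)),b])[:,:,::-1])
print(sense()['tcp_pos'],sense()['ee_rot'])
E
```

```text
blue 1178 [0.0783376 0.6092261] [[0.584, -0.181, 0.215], [0.601, -0.09, 0.219], [0.62, -0.008, 0.223]] res 0.00043324322428563513
tube 2062 [0.07211721 0.60736961] [[0.58, -0.218, 0.207], [0.598, -0.116, 0.218], [0.619, -0.022, 0.222]] res 0.00039246279113765804
switch 190 [0.61415978 0.06737171 0.23310538] [0.61404184 0.06662253 0.23304663]
lamp ((0.6135677695274353, 0.06671959906816483), (0.11980818957090378, 0.15064288675785065), 85.80349731445312)
[ 0.27119594 -0.56307048  0.2098503 ] [[-9.00966784e-01 -4.33888066e-01  2.27523188e-05]
 [-4.33888066e-01  9.00966784e-01  3.81172088e-06]
 [-2.21529437e-05 -6.43772569e-06 -1.00000000e+00]]
```

View pics/c1.png

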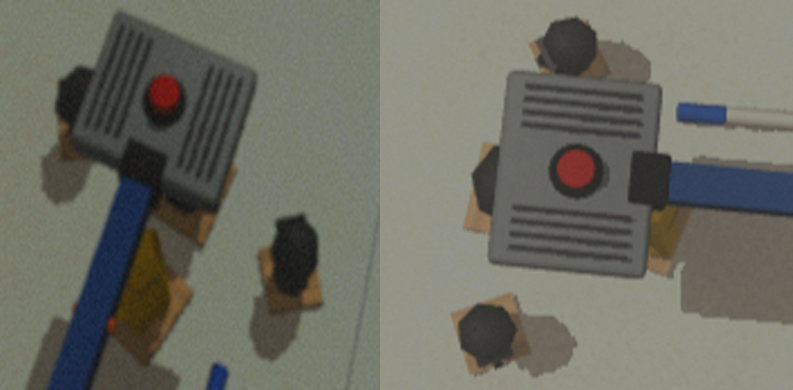

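The candidates in the right-hand crop are three dark heads: (570,45), (488,332), and (485,180), which sits partly under the lamp. The last fits: it has the largest board and stands on the boom line beyond the lamp. The yellow tower (665,230) stands at the near place, so the boom has to go to 0.110.

Call:
{"name": "drive_tool", "arguments": {"rows": [[100,22,30,15,0,0,0.07],[100,22,30,15,0,0,0.07],[100,22,30,15,0,0,0.07],[100,22,30,15,0,0,0.07],[100,22,30,0,0,0,0.07]]}}

```text
time_s: 1.42
tcp_pos: [0.383, -0.413, 0.2736]
ee_rot: [[-0.695, -0.719, 0.005], [-0.719, 0.695, -0.005], [-0.0, -0.007, -1.0]]
wrist_force: [1.8, -0.9, 1.1]
gripper_width: 1.003
gripper_force: 0.0
```

Call:
{"name": "drive_tool", "arguments": {"rows": [[100,22,30,0,0,0,0.07],[100,22,30,0,0,0,0.07],[100,22,30,0,0,0,0.07],[100,22,30,0,0,0,0.07],[100,22,30,0,0,0,0.07]]}}

```text
time_s: 1.83
tcp_pos: [0.492, -0.2614, 0.2702]
ee_rot: [[-0.406, -0.914, 0.001], [-0.914, 0.406, -0.0], [-0.0, -0.001, -1.0]]
wrist_force: [0.9, 0.1, 0.4]
gripper_width: 0.998
gripper_force: 0.0
```

Call:
{"name": "drive_tool", "arguments": {"rows": [[100,22,30,0,0,0,0.07],[100,22,30,0,0,0,0.07],[100,22,30,0,0,0,0.07],[100,20,20,0,0,0,0.07],[100,0,0,0,0,0,0.07]]}}

```text
time_s: 2.25
tcp_pos: [0.5803, -0.1493, 0.269]
ee_rot: [[-0.064, -0.998, 0.001], [-0.998, 0.064, 0.0], [-0.0, -0.001, -1.0]]
wrist_force: [-0.5, -0.5, -0.1]
gripper_width: 1.003
gripper_force: 0.0
```

```bash
python3 - <<'E'
from h import *
s=sense();print(s['time_s'],s['tcp_pos'],s['ee_rot'],s['joints'],s['wrist_force'])
p=capture('wrist'); save(p,'w1.png')
T=p['T_tool_cam']; print(T)
for l in ('button_left','button_right'):
  for r in search_frame(l,p): print(l,r)
E
```

```text
2.25 [ 0.58025566 -0.14933038  0.26903676] [[-6.35829864e-02 -9.97976307e-01  7.03781871e-04]
 [-9.97976440e-01  6.35833021e-02  4.35704388e-04]
 [-4.79571431e-04 -6.74654340e-04 -9.99999657e-01]] [ 1.02286385e+00  1.75500908e+01  2.30105453e+00 -2.51296913e-02
 -7.47102022e+01 -4.66175135e+00] [-0.50211521 -0.47475985 -0.12512569]
[[-8.76009716e-04 -9.68787986e-01 -2.47889233e-01  6.80610836e-02]
 [ 9.99999576e-01 -7.78593236e-04 -4.91015969e-04  7.97709213e-05]
 [ 2.82685492e-04 -2.47889558e-01  9.68788257e-01 -1.74214519e-01]
 [ 0.00000000e+00  0.00000000e+00  0.00000000e+00  1.00000000e+00]]
```

View pics/w1.png

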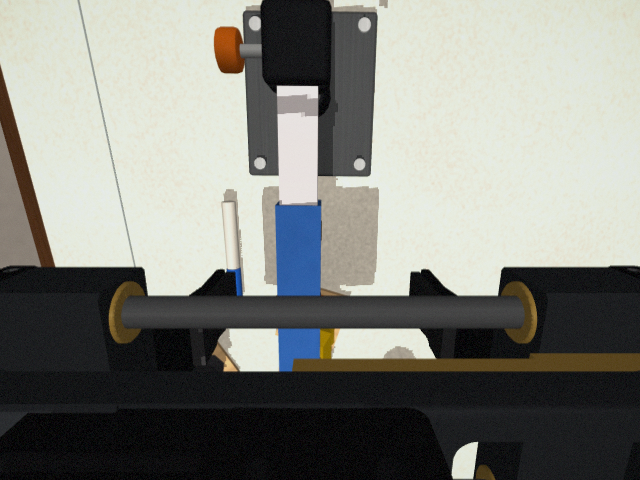

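Call:
{"name": "drive_tool", "arguments": {"rows": [[100,10,21,0,0,0,-0.01],[100,10.5,21,0,0,0,0],[100,0,0,0,0,0,0],[100,0,0,0,0,0,0]]}}

```text
time_s: 2.73
tcp_pos: [0.5974, -0.1113, 0.2699]
ee_rot: [[-0.083, -0.997, -0.0], [-0.997, 0.083, -0.0], [0.0, 0.0, -1.0]]
wrist_force: [0.6, 0.1, -0.2]
gripper_width: 1.004
gripper_force: 0.0
```

```bash
python3 - <<'E'
from h import *
s=sense();print(s['time_s'],s['tcp_pos'],s['ee_rot'][:,1])
p=capture('wrist'); save(p,'w2.png')
Tc=p['T_tool_cam']; R=s['ee_rot']@Tc[:3,:3]; t=s['ee_rot']@Tc[:3,3]+s['tcp_pos']
p['R']=R.T; p['t']=-R.T@t
w,u,v=world(p,p['z_map']>0); h=cv2.cvtColor(p['frame'],cv2.COLOR_RGB2HSV)[v,u]
b=(w[:,2]>.21)&(w[:,2]<.23)&(h[:,0]>95)&(h[:,0]<130)&(h[:,1]>100)
q=w[b]; print(b.sum(),np.percentile(q,[.5,50,99.5],axis=0).round(4).tolist())
d=np.array([.0743,.9972]);n=np.array([.9972,-.0743]); o=np.array([.6138,.067])
a=(q[:,:2]-o)@d; c=(q[:,:2]-o)@n
print('rear edge along (expect -.250)',np.percentile(a,.5),'across',np.percentile(c,[1,99]))
for k in np.arange(-.24,a.max(),.02):
    m=abs(a-k)<.006; print(round(k,3),np.percentile(c[m],[2,98]).round(4))
E
```

```text
2.7333 [ 0.59738314 -0.1112554   0.26992432] [-9.96547504e-01  8.30243100e-02  1.89113243e-04]
8114 [[0.5801, -0.2577, 0.2176], [0.599, -0.1293, 0.2193], [0.6189, -0.0337, 0.2241]]
rear edge along (expect -.250) -0.32542883429083497 across [-0.01540444  0.01401839]
-0.24 [-0.0154  0.0133]
-0.22 [-0.0155  0.0136]
-0.2 [-0.0149  0.0136]
-0.18 [-0.0149  0.0136]
-0.16 [-0.015   0.0139]Traceback (most recent call last):
  File "<stdin>", line 13, in <module>
    return _quantile_unchecked(
        a, q, axis, out, overwrite_input, method, keepdims, weights)
    return _ureduce(a,
                    func=_quantile_ureduce_func,
    ...<5 lines>...
                    overwrite_input=overwrite_input,
                    method=method)
    r = func(a, **kwargs)
    result = _quantile(arr,
                       quantiles=q,
    ...<2 lines>...
                       out=out,
                       weights=wgt)
    slices_having_nans = np.isnan(arr[-1, ...])
                                  ~~~^^^^^^^^^
IndexError: index -1 is out of bounds for axis 0 with size 0
```

Call:
{"name": "drive_tool", "arguments": {"rows": [[100,3,4,0,0,0,0.008],[100,0,0,-21,0,0,0],[100,0,0,-22,0,0,0],[100,0,0,-22,0,0,0],[100,0,0,0,0,0,0]]}}

```text
time_s: 3.2
tcp_pos: [0.5974, -0.1075, 0.2001]
ee_rot: [[-0.076, -0.997, -0.009], [-0.997, 0.076, 0.001], [-0.0, 0.01, -1.0]]
wrist_force: [0.7, 0.2, -1.2]
gripper_width: 0.997
gripper_force: 0.0
```

Call:
{"name": "drive_tool", "arguments": {"rows": [[55,0,0,0,0,0,0],[55,0,0,0,0,0,0],[55,0,0,0,0,0,0],[55,0,0,0,0,0,0],[55,0,0,0,0,0,0]]}}

```text
time_s: 3.62
tcp_pos: [0.6012, -0.1071, 0.2061]
ee_rot: [[-0.074, -0.997, 0.002], [-0.997, 0.074, 0.0], [-0.0, -0.002, -1.0]]
wrist_force: [-0.2, 0.1, -0.5]
gripper_width: 0.705
gripper_force: 0.0
```

Well placed. Now pinch.

Call:
{"name": "drive_tool", "arguments": {"rows": [[30,0,0,0,0,0,0],[20,0,0,0,0,0,0],[10,0,0,0,0,0,0],[10,0,0,0,0,0,0],[10,0,0,0,0,0,0]]}}

```text
time_s: 4.03
tcp_pos: [0.6003, -0.107, 0.2048]
ee_rot: [[-0.074, -0.997, -0.001], [-0.997, 0.074, 0.0], [0.0, 0.001, -1.0]]
wrist_force: [0.6, 1.5, -0.6]
gripper_width: 0.329
gripper_force: 30.4
```

Call:
{"name": "drive_tool", "arguments": {"rows": [[0,0,0,0,0,0,0],[0,0,0,0,0,0,0],[0,0,0,0,0,0,0],[0,0,0,0,0,0,0],[0,0,0,0,0,0,0]]}}

```text
time_s: 4.45
tcp_pos: [0.6003, -0.107, 0.2048]
ee_rot: [[-0.074, -0.997, -0.001], [-0.997, 0.074, 0.0], [-0.0, 0.001, -1.0]]
wrist_force: [-1.4, 0.6, 1.7]
gripper_width: 0.333
gripper_force: 30.3
```

Call:
{"name": "drive_tool", "arguments": {"rows": [[0,0.15,2,0,0,0,0],[0,0.15,2,0,0,0,0],[0,0.3,4,0,0,0,0],[0,0.3,4,0,0,0,0],[0,0.3,4,0,0,0,0]]}}

```text
time_s: 4.87
tcp_pos: [0.6005, -0.1026, 0.205]
ee_rot: [[-0.076, -0.997, -0.005], [-0.997, 0.076, -0.019], [0.02, 0.004, -1.0]]
wrist_force: [1.4, -44.7, -5.5]
gripper_width: 0.333
gripper_force: 30.0
```

Call:
{"name": "drive_tool", "arguments": {"rows": [[0,0.3,4,0,0,0,0],[0,0.3,4,0,0,0,0],[0,0.3,4,0,0,0,0],[0,0.3,4,0,0,0,0],[0,0,0,0,0,0,0]]}}

```text
time_s: 5.28
tcp_pos: [0.6016, -0.0881, 0.206]
ee_rot: [[-0.078, -0.997, -0.005], [-0.997, 0.078, -0.02], [0.02, 0.004, -1.0]]
wrist_force: [-0.0, -39.0, -2.7]
gripper_width: 0.323
gripper_force: 30.0
```

```bash
cat > sw.py <<'E'
from h import *
p=capture('top')
w,u,v=world(p,p['z_map']>0); hs=cv2.cvtColor(p['frame'],cv2.COLOR_RGB2HSV)[v,u]
red=((hs[:,0]<8)|(hs[:,0]>172))&(hs[:,1]>150)&(w[:,2]>.215)&(abs(w[:,0]-.615)<.05)&(w[:,1]>0)
c=(w[red].max(0)+w[red].min(0))/2
print('switch',red.sum(),c,'moved',np.hypot(*(c[:2]-[.6142,.0672])), 'median z',np.median(w[red][:,2]))
s=sense(); print(s['time_s'],s['tcp_pos'],s['wrist_force'],s['gripper_width'])
E
python3 sw.py
```

```text
Traceback (most recent call last):
  File "sw.py", line 5, in <module>
    c=(w[red].max(0)+w[red].min(0))/2
       ~~~~~~~~~~^^^
ValueError: zero-size array to reduction operation maximum which has no identity
```

```bash
sed -i "s/capture('top')/capture('scene')/" sw.py; cat >> sw.py <<'E'
save(p,'s_now.png')
E
python3 sw.py; python3 -c "
import cv2;a=cv2.imread('pics/s_now.png')[170:350,220:420];cv2.imwrite('pics/s1.png',cv2.resize(a,(667,600),interpolation=2))"
```

```text
switch 145 [0.61178163 0.06836823 0.22648246] moved 0.002685756892049301 median z 0.23317784045254258
5.3833 [ 0.60163264 -0.08802499  0.20600911] [ 1.60303211e-02 -3.74714910e+01 -2.28618344e+00] 0.3229279522698925
```

View pics/s1.png

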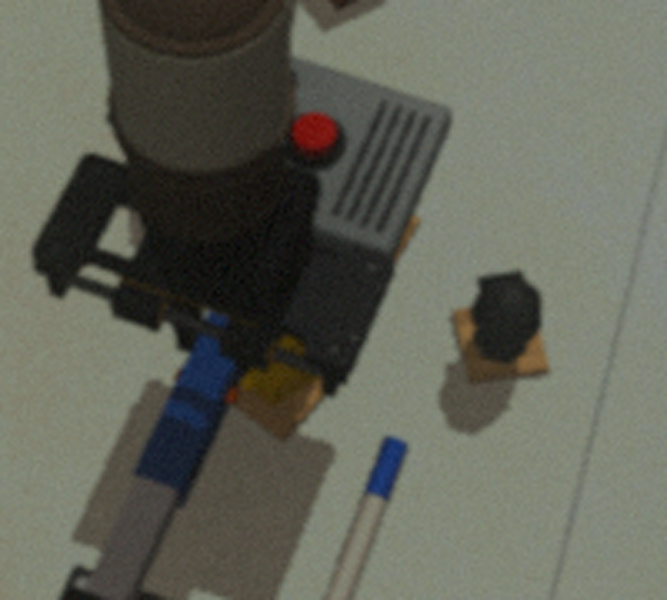

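```bash
python3 - <<'E'
from h import *
p=capture('scene')
hs=cv2.cvtColor(p['frame'],cv2.COLOR_RGB2HSV)
m=(hs[...,0]<14)&(hs[...,1]>150)&(hs[...,2]>90); m[:250]=0;m[320:]=0;m[:,:260]=0;m[:,320:]=0
v,u=np.nonzero(m);print(list(zip(u,v,p['z_map'][v,u].round(3))))
uv=np.array([u.mean(),v.mean()])
for X in ([.6008+.018,-.1088,.205],[.6008-.018,-.1062,.205]):
    c=p['R']@X+p['t']; print('expected px',p['fx']*c[0]/c[2]+p['cx'],p['fy']*c[1]/c[2]+p['cy'],c[2])
# intersect ray with plane z=.205
for zz in (.205,):
    d=np.array([(uv[0]-p['cx'])/p['fx'],(uv[1]-p['cy'])/p['fy'],1]);C=-p['R'].T@p['t'];D=p['R'].T@d
    print(uv,'at z',zz,C+D*(zz-C[2])/D[2])
print(world(p,m)[0].round(4)[:12])
E
```

```text
[]
expected px 290.4868664693902 287.2273991291648 1.0678897925496975
expected px 274.07663076655126 281.2696645864669 1.074136882401594
[nan nan] at z 0.205 [nan nan nan]
[]<stdin>:6: RuntimeWarning: Mean of empty slice.
  ret = ret.dtype.type(ret / rcount)
```

The tube did not move: the pads slipped and the buttons are out, at crop (232,395) and (178,375). I'll release, lift, and locate the buttons exactly with the wrist camera.

Call:
{"name": "drive_tool", "arguments": {"rows": [[50,0,0,0,0,0,0],[60,0,0,0,0,0,0],[80,0,0,0,0,0,0],[100,0,0,0,0,0,0],[100,0,0,0,0,0,0]]}}

```text
time_s: 5.85
tcp_pos: [0.6036, -0.074, 0.205]
ee_rot: [[-0.073, -0.997, 0.001], [-0.997, 0.073, 0.001], [-0.001, -0.001, -1.0]]
wrist_force: [-0.4, 0.1, 0.6]
gripper_width: 0.616
gripper_force: 0.0
```

Call:
{"name": "drive_tool", "arguments": {"rows": [[100,0,0,30,0,0,0],[100,0,0,30,0,0,0],[100,2,20,30,0,0,0],[100,0,0,0,0,0,0],[100,0,0,0,0,0,0]]}}

```text
time_s: 6.27
tcp_pos: [0.6064, -0.0532, 0.2972]
ee_rot: [[-0.071, -0.997, 0.006], [-0.997, 0.071, 0.001], [-0.002, -0.005, -1.0]]
wrist_force: [-0.3, -0.3, 0.8]
gripper_width: 0.962
gripper_force: 0.0
```

```bash
cat > wb.py <<'E'
from h import *
s=sense();print(s['time_s'],s['tcp_pos'],s['ee_rot'][:,1])
p=capture('wrist'); save(p,'w3.png')
Tc=p['T_tool_cam']; R=s['ee_rot']@Tc[:3,:3]; t=s['ee_rot']@Tc[:3,3]+s['tcp_pos']
p['R']=R.T; p['t']=-R.T@t
hs=cv2.cvtColor(p['frame'],cv2.COLOR_RGB2HSV)
m=((hs[...,0]<14)&(hs[...,1]>170)&(hs[...,2]>80)).astype(np.uint8)
n,L,S,c=cv2.connectedComponentsWithStats(m)
for i in range(1,n):
    if S[i,4]<8: continue
    d=np.array([(c[i,0]-p['cx'])/p['fx'],(c[i,1]-p['cy'])/p['fy'],1]);D=R@d; X=t+D*(.208-t[2])/D[2]
    w=world(p,L==i)[0]; print(c[i].round(1),S[i],X.round(4),np.median(w,0).round(4))
E
python3 wb.py
```

```text
6.2667 [ 0.60635229 -0.05318986  0.2972305 ] [-0.99744596  0.07121728 -0.0054455 ]
[302.4 166.8] [299 160   7  15  62] [ 0.6177 -0.1109  0.208 ] [ 0.6178 -0.1114  0.2087]
[350.3 167.1] [348 161   6  14  61] [ 0.5821 -0.1081  0.208 ] [ 0.5822 -0.1083  0.2087]
```

View pics/w3.png

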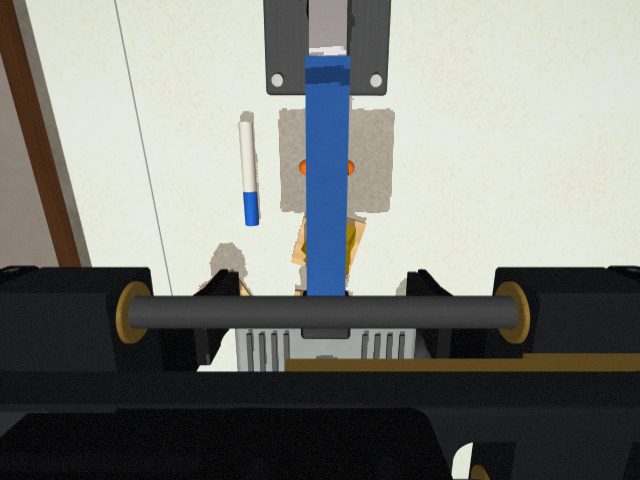

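Call:
{"name": "drive_tool", "arguments": {"rows": [[100,-2.5,-29,0,0,0,0],[100,-2.5,-29,0,0,0,0],[100,0,0,-15,0,0,0],[100,0,0,0,0,0,0],[100,0,0,0,0,0,0]]}}

```text
time_s: 6.73
tcp_pos: [0.5991, -0.1131, 0.2776]
ee_rot: [[-0.074, -0.997, -0.005], [-0.997, 0.074, 0.0], [0.0, 0.005, -1.0]]
wrist_force: [0.0, -0.4, 0.3]
gripper_width: 1.001
gripper_force: 0.0
```

Call:
{"name": "drive_tool", "arguments": {"rows": [[100,0,0,-25,0,0,0],[90,0,0,-25,0,0,0],[80,0,0,-25,0,0,0],[70,0,0,0,0,0,0],[60,0,0,0,0,0,0]]}}

```text
time_s: 7.15
tcp_pos: [0.5998, -0.1126, 0.2041]
ee_rot: [[-0.073, -0.997, -0.003], [-0.997, 0.073, -0.001], [0.001, 0.003, -1.0]]
wrist_force: [-0.1, 0.2, 0.5]
gripper_width: 0.779
gripper_force: 0.0
```

Call:
{"name": "drive_tool", "arguments": {"rows": [[45,0,0,0,0,0,0],[10,0,0,1,0,0,0.001],[0,0,0,0,0,0,0],[0,0,0,0,0,0,0],[0,0,0,0,0,0,0]]}}

```text
time_s: 7.57
tcp_pos: [0.6004, -0.1131, 0.2068]
ee_rot: [[-0.073, -0.997, 0.002], [-0.997, 0.073, 0.0], [-0.0, -0.002, -1.0]]
wrist_force: [-0.2, -0.1, 0.1]
gripper_width: 0.399
gripper_force: 0.0
```

Call:
{"name": "drive_tool", "arguments": {"rows": [[0,0,0,0,0,0,0],[0,0,0,0,0,0,0],[0,0.08,1,0,0,0,0],[0,0.08,1,0,0,0,0],[0,0.08,1,0,0,0,0]]}}

```text
time_s: 7.98
tcp_pos: [0.5999, -0.1125, 0.2064]
ee_rot: [[-0.073, -0.997, -0.001], [-0.997, 0.073, -0.004], [0.004, 0.001, -1.0]]
wrist_force: [-0.8, -9.5, 0.6]
gripper_width: 0.318
gripper_force: 30.0
```

Call:
{"name": "drive_tool", "arguments": {"rows": [[0,0.08,1,0,0,0,0],[0,0.08,1,0,0,0,0],[0,0.08,1,0,0,0,0],[0,0.08,1,0,0,0,0],[0,0,0,0,0,0,0]]}}

```text
time_s: 8.4
tcp_pos: [0.5999, -0.112, 0.2064]
ee_rot: [[-0.074, -0.997, -0.002], [-0.997, 0.074, -0.009], [0.009, 0.002, -1.0]]
wrist_force: [-1.2, -16.9, 0.6]
gripper_width: 0.316
gripper_force: 30.0
```

Call:
{"name": "drive_tool", "arguments": {"rows": [[0,0.08,1,0,0,0,0],[0,0.08,1,0,0,0,0],[0,0.08,1,0,0,0,0],[0,0.08,1,0,0,0,0],[0,0,0,0,0,0,0]]}}

```text
time_s: 8.82
tcp_pos: [0.5999, -0.1113, 0.2065]
ee_rot: [[-0.075, -0.997, -0.003], [-0.997, 0.075, -0.014], [0.014, 0.002, -1.0]]
wrist_force: [0.2, -27.1, -2.9]
gripper_width: 0.317
gripper_force: 30.0
```

Call:
{"name": "drive_tool", "arguments": {"rows": [[0,0.08,1,0,0,0,0],[0,0.08,1,0,0,0,0],[0,0.08,1,0,0,0,0],[0,0.08,1,0,0,0,0],[0,0,0,0,0,0,0]]}}

```text
time_s: 9.23
tcp_pos: [0.6019, -0.0994, 0.2078]
ee_rot: [[-0.073, -0.997, 0.003], [-0.997, 0.073, -0.002], [0.002, -0.003, -1.0]]
wrist_force: [-2.1, -1.2, 6.1]
gripper_width: 0.044
gripper_force: 3.0
```

Call:
{"name": "drive_tool", "arguments": {"rows": [[0,0,0,0,0,0,0]]}}

```text
time_s: 9.32
tcp_pos: [0.6021, -0.099, 0.2077]
ee_rot: [[-0.073, -0.997, 0.003], [-0.997, 0.073, -0.001], [0.001, -0.003, -1.0]]
wrist_force: [-1.5, -0.8, 6.2]
gripper_width: 0.016
gripper_force: 3.0
```

```bash
sed -i 's/s_now/s_now2/' sw.py; python3 sw.py; python3 -c "
import cv2;a=cv2.imread('pics/s_now2.png')[170:350,220:420];cv2.imwrite('pics/s2.png',cv2.resize(a,(667,600),interpolation=2))"
```

```text
switch 139 [0.61323252 0.06785055 0.22915709] moved 0.0011658641338037731 median z 0.23300468247873177
9.3667 [ 0.60209746 -0.09887866  0.20770901] [-1.25237882 -0.31868757  6.25232084] 0.008550334174632827
```

View pics/s2.png

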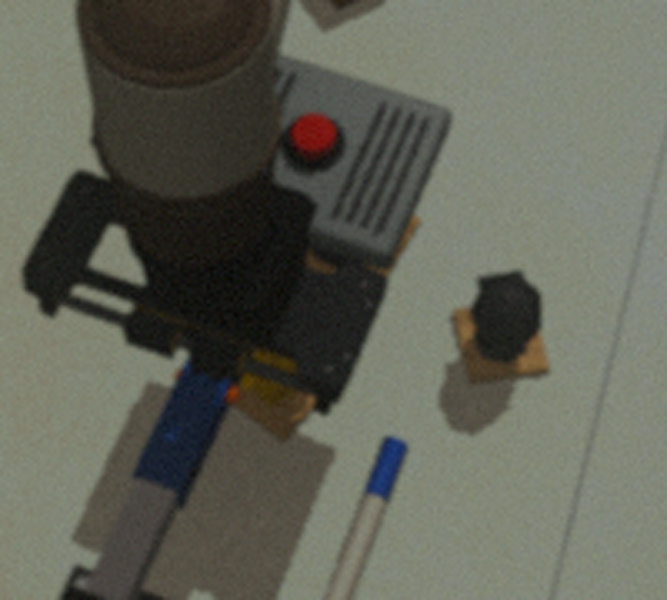

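```bash
python3 - <<'E'
from h import *
for n in ('scene','top'):
    p=capture(n)
    w,u,v=world(p,p['z_map']>0)
    m=(abs(w[:,0]-.6)<.08)&(abs(w[:,1]+.105)<.03)&(w[:,2]>.17)&(w[:,2]<.30)
    q=w[m];c=p['frame'][v[m],u[m]]
    k=c.max(1)<70
    print(n,m.sum(),k.sum())
    for lo in np.arange(.18,.30,.01):
        s=k&(q[:,2]>=lo)&(q[:,2]<lo+.01)
        if s.sum()>3: print(round(lo,2),s.sum(),q[s].min(0).round(3),q[s].max(0).round(3))
s=sense();print(s['tcp_pos'],s['gripper_width'],s['moment'])
E
```

```text
scene 259 233
0.19 14 [ 0.613 -0.133  0.191] [ 0.617 -0.08   0.198]
0.2 15 [ 0.612 -0.134  0.2  ] [ 0.62  -0.106  0.21 ]
0.21 111 [ 0.582 -0.135  0.211] [ 0.614 -0.109  0.22 ]
0.22 76 [ 0.584 -0.135  0.22 ] [ 0.614 -0.109  0.227]
0.27 6 [ 0.591 -0.113  0.273] [ 0.596 -0.108  0.279]
0.29 6 [ 0.521 -0.133  0.294] [ 0.633 -0.118  0.297]
top 17 1
[ 0.60212376 -0.09879122  0.20774988] 0.004935719231014323 [-0.4739394   0.51046095 -0.03233277]
```

Call:
{"name": "drive_tool", "arguments": {"rows": [[20,0,0,0,0,0,0],[40,0,0,0,0,0,0],[60,0,0,0,0,0,0]]}}

```text
time_s: 9.72
tcp_pos: [0.6041, -0.0981, 0.2078]
ee_rot: [[-0.072, -0.997, 0.008], [-0.997, 0.072, -0.001], [-0.0, -0.008, -1.0]]
wrist_force: [3.9, -0.4, 7.0]
gripper_width: 0.148
gripper_force: 2.8
```

Call:
{"name": "drive_tool", "arguments": {"rows": [[60,0,0,0,0,0,0],[60,0,0,0,0,0,0],[60,0,0,0,0,0,0],[60,0,0,0,0,0,0]]}}

```text
time_s: 10.05
tcp_pos: [0.6024, -0.0976, 0.2066]
ee_rot: [[-0.073, -0.997, 0.003], [-0.997, 0.073, 0.001], [-0.001, -0.003, -1.0]]
wrist_force: [0.1, -0.1, 0.7]
gripper_width: 0.45
gripper_force: 0.0
```

Call:
{"name": "drive_tool", "arguments": {"rows": [[65,0,0,-1.5,0,0,0],[65,-1,-6.5,0,0,0,0],[65,-1,-6.5,0,0,0,0.002],[65,0,0,0,0,0,0],[65,0,0,0,0,0,0]]}}

```text
time_s: 10.47
tcp_pos: [0.5988, -0.1117, 0.2038]
ee_rot: [[-0.072, -0.997, -0.001], [-0.997, 0.072, 0.0], [-0.0, 0.001, -1.0]]
wrist_force: [0.6, -0.4, 0.4]
gripper_width: 0.645
gripper_force: 0.0
```

```bash
sed -i 's/s_now2/s_now3/' sw.py; python3 sw.py; python3 - <<'E'
from h import *
p=cv2.imread('pics/s_now3.png')[250:310,260:320];cv2.imwrite('pics/s3.png',cv2.resize(p,(480,480),interpolation=2))
s=sense();print(s['tcp_pos'],s['ee_rot'].round(4).tolist(),s['gripper_width'])
E
```

```text
switch 141 [0.61300813 0.06784755 0.22812758] moved 0.001356423588548809 median z 0.2328303815318171
10.5167 [ 0.59894116 -0.11145088  0.2039551 ] [ 0.22027764 -0.81847017  0.56127228] 0.6434893843638425
[ 0.59894116 -0.11145088  0.2039551 ] [[-0.0717, -0.9974, -0.0009], [-0.9974, 0.0717, 0.0001], [-0.0001, 0.0009, -1.0]] 0.6434893843638425
```

Call:
{"name": "drive_tool", "arguments": {"rows": [[50,0.8,1,1,0,0,-0.003],[38,0,0,0,0,0,0],[36,0,0,0,0,0,0],[36,0,0,0,0,0,0],[36,0,0,0,0,0,0]]}}

```text
time_s: 10.93
tcp_pos: [0.6001, -0.1099, 0.2054]
ee_rot: [[-0.074, -0.997, 0.0], [-0.997, 0.074, 0.0], [-0.0, -0.0, -1.0]]
wrist_force: [-0.1, 0.7, -0.3]
gripper_width: 0.39
gripper_force: 0.0
```

Call:
{"name": "drive_tool", "arguments": {"rows": [[34,0,0,0,0,0,0],[34,0,0,0,0,0,0],[34,0,0,0,0,0,0],[34,0,0,0,0,0,0],[34,0,0,0,0,0,0]]}}

```text
time_s: 11.35
tcp_pos: [0.6001, -0.11, 0.2054]
ee_rot: [[-0.074, -0.997, -0.0], [-0.997, 0.074, 0.0], [-0.0, 0.0, -1.0]]
wrist_force: [-0.2, 0.3, -0.8]
gripper_width: 0.343
gripper_force: 5.5
```

Call:
{"name": "drive_tool", "arguments": {"rows": [[32,0,0,0,0,0,0],[32,0,0,0,0,0,0],[32,0,0,0,0,0,0],[32,0,0,0,0,0,0]]}}

```text
time_s: 11.68
tcp_pos: [0.6001, -0.1101, 0.2053]
ee_rot: [[-0.074, -0.997, -0.0], [-0.997, 0.074, 0.0], [-0.0, 0.0, -1.0]]
wrist_force: [0.5, -0.0, 0.5]
gripper_width: 0.329
gripper_force: 30.0
```

Call:
{"name": "drive_tool", "arguments": {"rows": [[32,0.15,2,0,0,0,0],[32,0.15,2,0,0,0,0],[32,0,0,0,0,0,0]]}}

```text
time_s: 11.93
tcp_pos: [0.6001, -0.1094, 0.2054]
ee_rot: [[-0.074, -0.997, -0.001], [-0.997, 0.074, -0.006], [0.006, 0.001, -1.0]]
wrist_force: [1.0, -10.9, -1.3]
gripper_width: 0.329
gripper_force: 30.0
```

Call:
{"name": "drive_tool", "arguments": {"rows": [[32,0.15,2,0,0,0,0],[32,0,0,0,0,0,0]]}}

```text
time_s: 12.1
tcp_pos: [0.6001, -0.1092, 0.2054]
ee_rot: [[-0.075, -0.997, -0.002], [-0.997, 0.075, -0.008], [0.008, 0.001, -1.0]]
wrist_force: [1.7, -16.1, -3.0]
gripper_width: 0.333
gripper_force: 30.0
```

Call:
{"name": "drive_tool", "arguments": {"rows": [[32,0.07,1,0,0,0,0],[32,0,0,0,0,0,0]]}}

```text
time_s: 12.27
tcp_pos: [0.6001, -0.1091, 0.2054]
ee_rot: [[-0.075, -0.997, -0.002], [-0.997, 0.075, -0.009], [0.009, 0.001, -1.0]]
wrist_force: [1.5, -17.3, -3.3]
gripper_width: 0.332
gripper_force: 30.0
```

Call:
{"name": "drive_tool", "arguments": {"rows": [[30,0.15,2,0,0.012,0,0],[30,0.15,2,0,0,0,0],[30,0,0,0,0,0,0]]}}

```text
time_s: 12.52
tcp_pos: [0.6001, -0.1085, 0.2054]
ee_rot: [[-0.076, -0.997, -0.003], [-0.997, 0.076, -0.002], [0.003, 0.003, -1.0]]
wrist_force: [2.3, -27.7, -5.4]
gripper_width: 0.331
gripper_force: 30.0
```

Call:
{"name": "drive_tool", "arguments": {"rows": [[30,0.07,1,0,0.004,0,0],[30,0,0,0,0,0,0]]}}

```text
time_s: 12.68
tcp_pos: [0.6001, -0.1083, 0.2054]
ee_rot: [[-0.077, -0.997, -0.003], [-0.997, 0.077, 0.001], [-0.001, 0.004, -1.0]]
wrist_force: [2.3, -30.8, -6.0]
gripper_width: 0.331
gripper_force: 30.0
```

Call:
{"name": "drive_tool", "arguments": {"rows": [[30,0.07,1,0,0.004,0,0],[30,0,0,0,0,0,0]]}}

```text
time_s: 12.85
tcp_pos: [0.6001, -0.1082, 0.2054]
ee_rot: [[-0.077, -0.997, -0.004], [-0.997, 0.077, 0.004], [-0.003, 0.004, -1.0]]
wrist_force: [2.5, -33.0, -6.0]
gripper_width: 0.33
gripper_force: 30.0
```

Call:
{"name": "drive_tool", "arguments": {"rows": [[34,-0.4,-6,0,-0.01,0,0],[36,-0.5,-7,0,-0.01,0,0],[38,0,0,0,0,0,0],[38,0,0,0,0,0,0],[38,0,0,0,0,0,0]]}}

```text
time_s: 13.27
tcp_pos: [0.6004, -0.1092, 0.2054]
ee_rot: [[-0.073, -0.997, 0.0], [-0.997, 0.073, 0.001], [-0.001, -0.0, -1.0]]
wrist_force: [-0.7, 0.4, -1.0]
gripper_width: 0.377
gripper_force: 0.0
```

Call:
{"name": "drive_tool", "arguments": {"rows": [[36,0,0,0,0,0,0],[36,0,0,0,0,0,0],[36,0,0,0,0,0,0],[36,0,0,0,0,0,0]]}}

```text
time_s: 13.6
tcp_pos: [0.6002, -0.1097, 0.2054]
ee_rot: [[-0.073, -0.997, 0.0], [-0.997, 0.073, 0.0], [-0.0, -0.0, -1.0]]
wrist_force: [-0.0, 0.2, -0.8]
gripper_width: 0.364
gripper_force: 0.0
```

```bash
python3 - <<'E'
from h import *
s=sense();print(s['time_s'],s['tcp_pos'],s['gripper_width'],s['gripper_force'],s['wrist_force'])
p=capture('scene')
c=p['frame'][240:330,245:335];c2=cv2.resize(c,(600,600),interpolation=2);cv2.imwrite('pics/s4.png',np.clip(c2[:,:,::-1]*1.8,0,255))
E
```

```text
13.6 [ 0.60024041 -0.10965783  0.20538339] 0.36410499667367996 0.0 [-0.02534678  0.20413717 -0.75945452][ WARN:0@1.234] global loadsave.cpp:1063 imwrite_ Unsupported depth image for selected encoder is fallbacked to CV_8U.
```

View pics/s4.png

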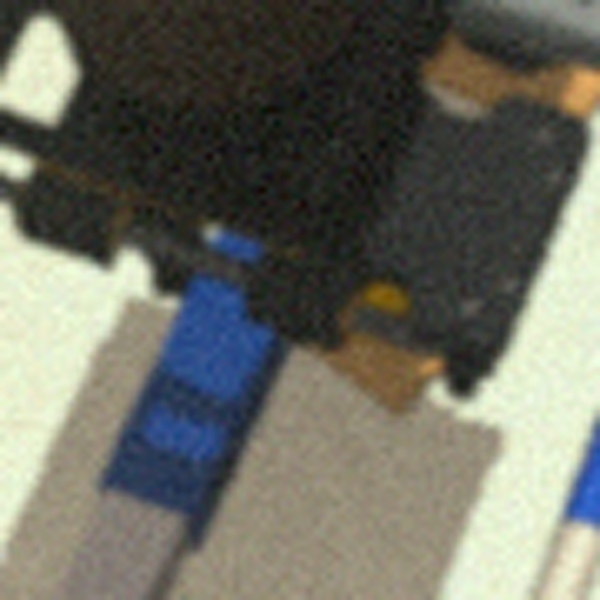

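Call:
{"name": "drive_tool", "arguments": {"rows": [[36,0,0,2,0,0,0],[36,0,0,0,0,0,0],[36,0,0,0,0,0,0]]}}

```text
time_s: 13.9
tcp_pos: [0.6003, -0.1101, 0.2076]
ee_rot: [[-0.074, -0.997, 0.0], [-0.997, 0.074, -0.0], [-0.0, -0.0, -1.0]]
wrist_force: [0.3, 0.7, -0.6]
gripper_width: 0.36
gripper_force: 0.0
```

Call:
{"name": "drive_tool", "arguments": {"rows": [[36,0,0,-2,0,0,0],[36,0,0,0,0,0,0],[36,0,0,0,0,0,0]]}}

```text
time_s: 14.15
tcp_pos: [0.6, -0.1101, 0.2051]
ee_rot: [[-0.074, -0.997, -0.001], [-0.997, 0.074, 0.0], [-0.0, 0.001, -1.0]]
wrist_force: [-0.3, 0.1, 1.0]
gripper_width: 0.36
gripper_force: 0.0
```

Call:
{"name": "drive_tool", "arguments": {"rows": [[60,0,0,0,0,0,0],[70,0,0,0,0,0,0],[80,0,0,30,0,0,0],[90,2,25,30,0,0,0],[100,2,25,30,0,0,0]]}}

```text
time_s: 14.57
tcp_pos: [0.6038, -0.0606, 0.2961]
ee_rot: [[-0.076, -0.997, -0.001], [-0.997, 0.076, -0.001], [0.001, 0.001, -1.0]]
wrist_force: [2.2, 0.5, -1.1]
gripper_width: 0.652
gripper_force: 0.0
```

Call:
{"name": "drive_tool", "arguments": {"rows": [[100,0,0,0,0,0,0],[100,0,0,0,0,0,0],[100,0,0,0,0,0,0]]}}

```text
time_s: 14.82
tcp_pos: [0.6037, -0.0598, 0.2947]
ee_rot: [[-0.074, -0.997, -0.001], [-0.997, 0.074, 0.0], [-0.0, 0.001, -1.0]]
wrist_force: [-0.5, 1.0, -1.0]
gripper_width: 0.88
gripper_force: 0.0
```

```bash
sed -i 's/w3.png/w4.png/' wb.py; python3 wb.py; python3 -c "
import cv2;a=cv2.imread('pics/w4.png')[30:300,220:440];cv2.imwrite('pics/w4c.png',cv2.resize(a,(489,600),interpolation=2))"
```

```text
14.8167 [ 0.603705   -0.05982931  0.29473498] [-0.99728725  0.07360066  0.00104039]
[297.9 176.4] [295 170   7  15  50] [ 0.6182 -0.1109  0.208 ] [ 0.618  -0.1113  0.2081]
[346.3 176.4] [344 170   6  14  62] [ 0.5822 -0.1083  0.208 ] [ 0.5823 -0.1087  0.2088]
```

View pics/w4c.png

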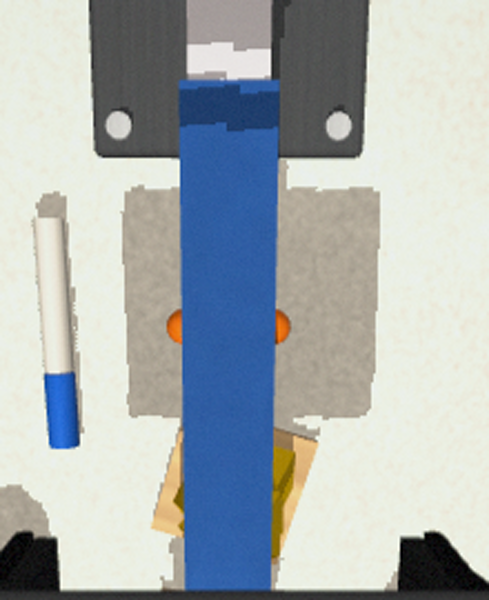

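```bash
python3 - <<'E'
from h import *
s=sense();t=s['tcp_pos'];R=s['ee_rot'];print(t,s['gripper_width'])
for n in ('scene','top'):
    p=capture(n); w,u,v=world(p,p['z_map']>0); L=(w-t)@R   # tool coords
    m=(abs(L[:,0])<.08)&(abs(L[:,1])<.12)&(L[:,2]<.045)&(L[:,2]>-.12)&(w[:,2]>.238)
    q=L[m]; print(n,m.sum())
    for z in np.arange(-.12,.045,.01):
        k=(q[:,2]>=z)&(q[:,2]<z+.01)
        if k.sum()>2: print(round(z,3),k.sum(),np.percentile(q[k],[3,50,97],axis=0).round(3).tolist())
E
```

```text
[ 0.60339691 -0.0602292   0.29403256] 0.9216765049322304
scene 1356
-0.12 243 [[-0.017, -0.094, -0.12], [0.027, 0.015, -0.117], [0.04, 0.088, -0.11]]
-0.11 592 [[-0.017, -0.08, -0.109], [0.03, 0.049, -0.106], [0.04, 0.079, -0.1]]
-0.1 329 [[-0.005, -0.082, -0.1], [0.035, 0.003, -0.098], [0.04, 0.08, -0.091]]
-0.09 59 [[-0.009, -0.086, -0.09], [0.038, 0.046, -0.088], [0.04, 0.085, -0.082]]
-0.08 10 [[-0.008, 0.045, -0.079], [0.011, 0.046, -0.074], [0.015, 0.048, -0.071]]
-0.07 15 [[0.002, 0.041, -0.068], [0.007, 0.044, -0.062], [0.012, 0.047, -0.06]]
-0.06 8 [[-0.0, 0.04, -0.059], [0.003, 0.041, -0.056], [0.012, 0.049, -0.052]]
-0.05 18 [[-0.005, 0.042, -0.049], [0.012, 0.046, -0.045], [0.014, 0.051, -0.04]]
-0.04 24 [[-0.006, 0.014, -0.039], [0.011, 0.042, -0.035], [0.015, 0.048, -0.032]]
-0.03 30 [[0.003, -0.048, -0.03], [0.012, 0.041, -0.025], [0.014, 0.049, -0.021]]
-0.02 28 [[-0.004, -0.048, -0.019], [0.011, 0.041, -0.016], [0.013, 0.048, -0.012]]
top 839
-0.12 106 [[-0.038, 0.022, -0.12], [0.011, 0.045, -0.116], [0.019, 0.094, -0.111]]
-0.11 574 [[-0.038, 0.045, -0.108], [-0.003, 0.054, -0.105], [0.035, 0.067, -0.102]]
-0.1 148 [[-0.038, 0.017, -0.1], [-0.03, 0.032, -0.098], [0.031, 0.078, -0.092]]
-0.09 11 [[-0.038, 0.059, -0.09], [-0.038, 0.074, -0.087], [-0.037, 0.086, -0.083]]
```

The depth image shows the fingertips ending about 12 mm behind the reported TCP, where they should stand 19 mm ahead of it. The tool therefore has to go about 31 mm lower, which explains why the pads missed the domes and only caught the tube's top edge.

Call:
{"name": "drive_tool", "arguments": {"rows": [[100,-1.8,-24,-10,0,0,0],[100,-1.8,-25,-10,0,0,0],[100,0,0,-33,0,0,0],[100,0,0,-33,0,0,0],[100,0,0,-33,0,0,0]]}}

```text
time_s: 15.38
tcp_pos: [0.5998, -0.1103, 0.1745]
ee_rot: [[-0.076, -0.997, -0.001], [-0.997, 0.076, 0.0], [-0.0, 0.001, -1.0]]
wrist_force: [0.2, -0.7, 0.1]
gripper_width: 0.998
gripper_force: 0.0
```

Call:
{"name": "drive_tool", "arguments": {"rows": [[60,0,0,0,0,0,0],[60,0,0,0,0,0,0],[60,0,0,0,0,0,0],[60,0,0,0,0,0,0]]}}

```text
time_s: 15.72
tcp_pos: [0.6022, -0.1093, 0.179]
ee_rot: [[-0.074, -0.997, 0.005], [-0.997, 0.074, -0.001], [0.0, -0.005, -1.0]]
wrist_force: [-0.1, -0.2, 0.2]
gripper_width: 0.782
gripper_force: 0.0
```

Call:
{"name": "drive_tool", "arguments": {"rows": [[40,-1,0,-2,0,0,0],[40,0,0,0,0,0,0],[40,0,0,0,0,0,0],[40,0,0,0,0,0,0],[40,0,0,0,0,0,0]]}}

```text
time_s: 16.13
tcp_pos: [0.6, -0.1091, 0.175]
ee_rot: [[-0.074, -0.997, 0.001], [-0.997, 0.074, -0.0], [0.0, -0.001, -1.0]]
wrist_force: [0.4, 0.5, 1.8]
gripper_width: 0.437
gripper_force: 2.9
```

Call:
{"name": "drive_tool", "arguments": {"rows": [[20,0,0,0,0,0,0],[0,0,0,0,0,0,0],[0,0,0,0,0,0,0],[0,0,0,0,0,0,0],[0,0,0,0,0,0,0]]}}

```text
time_s: 16.55
tcp_pos: [0.6001, -0.109, 0.1749]
ee_rot: [[-0.074, -0.997, 0.002], [-0.997, 0.074, -0.0], [0.0, -0.002, -1.0]]
wrist_force: [0.8, 0.7, 3.1]
gripper_width: 0.338
gripper_force: 30.4
```

Now the pads feel the domes: 2.9 N at 38 mm. Slide.

Call:
{"name": "drive_tool", "arguments": {"rows": [[0,0.15,2,0,0,0,0],[0,0.15,2,0,0,0,0],[0,0.15,2,0,0,0,0],[0,0.15,2,0,0,0,0],[0,0.15,2,0,0,0,0]]}}

```text
time_s: 16.97
tcp_pos: [0.6005, -0.1034, 0.1749]
ee_rot: [[-0.075, -0.997, 0.0], [-0.997, 0.075, -0.007], [0.007, -0.001, -1.0]]
wrist_force: [2.1, -10.5, 3.0]
gripper_width: 0.342
gripper_force: 30.0
```

Call:
{"name": "drive_tool", "arguments": {"rows": [[0,0.22,3,0,0,0,0],[0,0.22,3,0,0,0,0],[0,0.22,3,0,0,0,0],[0,0.22,3,0,0,0,0],[0,0.22,3,0,0,0,0]]}}

```text
time_s: 17.38
tcp_pos: [0.6018, -0.0866, 0.1749]
ee_rot: [[-0.074, -0.997, 0.001], [-0.997, 0.074, -0.004], [0.004, -0.001, -1.0]]
wrist_force: [1.5, -8.3, 2.0]
gripper_width: 0.343
gripper_force: 30.0
```

Call:
{"name": "drive_tool", "arguments": {"rows": [[0,0.3,4,0,0,0,0],[0,0.3,4,0,0,0,0],[0,0.3,4,0,0,0,0],[0,0.3,4,0,0,0,0],[0,0.3,4,0,0,0,0]]}}

```text
time_s: 17.8
tcp_pos: [0.6034, -0.0666, 0.1749]
ee_rot: [[-0.074, -0.997, 0.001], [-0.997, 0.074, -0.004], [0.004, -0.001, -1.0]]
wrist_force: [2.5, -8.3, 2.0]
gripper_width: 0.338
gripper_force: 30.0
```

Call:
{"name": "drive_tool", "arguments": {"rows": [[0,0.15,2,0,0,0,0],[0,0.15,2,0,0,0,0],[0,0.15,2,0,0,0,0],[0,0.08,1,0,0,0,0],[0,0.08,1,0,0,0,0]]}}

```text
time_s: 18.22
tcp_pos: [0.6042, -0.0562, 0.1749]
ee_rot: [[-0.073, -0.997, 0.002], [-0.997, 0.073, -0.001], [0.001, -0.002, -1.0]]
wrist_force: [2.2, -1.3, 4.1]
gripper_width: 0.341
gripper_force: 30.4
```

Call:
{"name": "drive_tool", "arguments": {"rows": [[0,0.08,1,0,0,0,0],[0,0.08,1,0,0,0,0],[0,0.08,1,0,0,0,0],[0,0.08,1,0,0,0,0],[0,0,0,0,0,0,0]]}}

```text
time_s: 18.63
tcp_pos: [0.6043, -0.0537, 0.1749]
ee_rot: [[-0.074, -0.997, 0.001], [-0.997, 0.074, -0.003], [0.003, -0.001, -1.0]]
wrist_force: [3.3, -7.1, 3.7]
gripper_width: 0.337
gripper_force: 30.0
```

Call:
{"name": "drive_tool", "arguments": {"rows": [[0,0.08,1,0,0,0,0],[0,0.08,1,0,0,0,0],[0,0.08,1,0,0,0,0],[0,0,0,0,0,0,0]]}}

```text
time_s: 18.97
tcp_pos: [0.6043, -0.0534, 0.1749]
ee_rot: [[-0.075, -0.997, -0.0], [-0.997, 0.075, -0.007], [0.007, -0.0, -1.0]]
wrist_force: [4.4, -15.6, 2.5]
gripper_width: 0.339
gripper_force: 30.0
```

Call:
{"name": "drive_tool", "arguments": {"rows": [[45,-0.2,-3,0,0,0,0],[70,0,0,0,0,0,0],[80,0,0,0,0,0,0],[90,0,0,0,0,0,0],[90,0,0,0,0,0,0]]}}

```text
time_s: 19.38
tcp_pos: [0.6031, -0.0514, 0.1735]
ee_rot: [[-0.073, -0.997, -0.002], [-0.997, 0.073, 0.0], [-0.0, 0.002, -1.0]]
wrist_force: [-1.0, 0.8, 0.3]
gripper_width: 0.63
gripper_force: 0.0
```

Call:
{"name": "drive_tool", "arguments": {"rows": [[90,0,0,30,0,0,0],[90,0,0,35,0,0,0],[90,0,0,35,0,0,0],[90,0,0,0,0,0,0],[90,0,0,0,0,0,0]]}}

```text
time_s: 19.8
tcp_pos: [0.6047, -0.0513, 0.2768]
ee_rot: [[-0.073, -0.997, 0.005], [-0.997, 0.073, 0.001], [-0.002, -0.005, -1.0]]
wrist_force: [0.2, -0.4, -1.0]
gripper_width: 0.891
gripper_force: 0.0
```

```bash
sed -i 's/w4.png/w5.png/' wb.py; python3 wb.py; python3 sw.py; python3 - <<'E'
from h import *
p=capture('top'); save(p,'t5.png')
for l in ('lamp_switch','grey_head','yellow_tower'):
  for r in masks_of(l,p)[:3]:
    w=world(p,r['region'])[0]; print(l,round(r['p'],2),np.round(r['xy']),np.median(w,0).round(4),((w.min(0)+w.max(0))/2).round(4))
E
```

```text
19.8 [ 0.60473723 -0.05132914  0.27680704] [-0.99729932  0.07328278 -0.00486836]
[297.6 165.4] [294 158   7  16  69] [ 0.6179 -0.111   0.208 ] [ 0.6179 -0.1114  0.2085]
[349.6 165.7] [347 159   7  15  73] [ 0.5822 -0.1082  0.208 ] [ 0.5822 -0.1085  0.2085]
switch 85 [0.62175461 0.12036442 0.22973531] moved 0.05369848927070568 median z 0.2324475896522909
19.9 [ 0.60307334 -0.05150842  0.2732181 ] [-0.07927932  0.50302804 -0.53971698] 0.8958433869235246
grey_head 0.54 [159. 288.] [0.5334 0.3858 0.0329] [0.534  0.3935 0.0164]
yellow_tower 0.79 [343. 261.] [0.5862 0.0056 0.0399] [0.578  0.0073 0.2937]
```

Call:
{"name": "drive_tool", "arguments": {"rows": [[0,3,35,0,0,0,0],[0,3,35,0,0,0,0],[0,3,35,0,0,0,0],[0,3,35,0,0,0,0],[0,3,36,0,0,0,0]]}}

```text
time_s: 20.52
tcp_pos: [0.6185, 0.1252, 0.2735]
ee_rot: [[-0.074, -0.997, -0.001], [-0.997, 0.074, -0.001], [0.001, 0.001, -1.0]]
wrist_force: [0.2, 0.1, -0.1]
gripper_width: 0.607
gripper_force: 0.0
```

Call:
{"name": "drive_tool", "arguments": {"rows": [[0,0,0,0,0,0,0],[0,0,0,0,0,0,0],[0,0,0,0,0,0,0],[0,0,0,0,0,0,0],[0,0,0,0,0,0,0]]}}

```text
time_s: 20.93
tcp_pos: [0.6188, 0.1226, 0.2744]
ee_rot: [[-0.076, -0.997, -0.0], [-0.997, 0.076, -0.0], [0.0, 0.0, -1.0]]
wrist_force: [-0.1, 0.0, -0.3]
gripper_width: 0.226
gripper_force: 0.0
```

Call:
{"name": "drive_tool", "arguments": {"rows": [[0,0,0,-15,0,0,0],[0,0,0,-15,0,0,0],[0,0,0,-15,0,0,0],[0,0,0,0,0,0,0],[0,0,0,0,0,0,0]]}}

```text
time_s: 21.35
tcp_pos: [0.6187, 0.1227, 0.229]
ee_rot: [[-0.075, -0.997, -0.001], [-0.997, 0.075, -0.001], [0.001, 0.001, -1.0]]
wrist_force: [0.8, 0.6, 0.4]
gripper_width: 0.008
gripper_force: 0.0
```

Call:
{"name": "drive_tool", "arguments": {"rows": [[0,0,0,-3,0,0,0],[0,0,0,-2,0,0,0],[0,0,0,-2,0,0,0],[0,0,0,0,0,0,0]]}}

```text
time_s: 21.68
tcp_pos: [0.6188, 0.1239, 0.2224]
ee_rot: [[-0.074, -0.997, 0.0], [-0.997, 0.074, 0.0], [-0.0, -0.0, -1.0]]
wrist_force: [-0.1, -0.1, -0.8]
gripper_width: 0.004
gripper_force: 0.0
```

Call:
{"name": "drive_tool", "arguments": {"rows": [[0,0,0,-2,0,0,0],[0,0,0,-2,0,0,0],[0,0,0,0,0,0,0]]}}

```text
time_s: 21.93
tcp_pos: [0.6191, 0.124, 0.2186]
ee_rot: [[-0.074, -0.997, 0.001], [-0.997, 0.074, 0.0], [-0.0, -0.001, -1.0]]
wrist_force: [1.2, 0.3, 0.8]
gripper_width: 0.002
gripper_force: 0.5
```

Call:
{"name": "drive_tool", "arguments": {"rows": [[0,0,0,-1.5,0,0,0],[0,0,0,-1.5,0,0,0],[0,0,0,0,0,0,0]]}}

```text
time_s: 22.18
tcp_pos: [0.6192, 0.1239, 0.2158]
ee_rot: [[-0.074, -0.997, 0.001], [-0.997, 0.074, 0.0], [-0.0, -0.001, -1.0]]
wrist_force: [-0.3, -0.1, 3.1]
gripper_width: 0.005
gripper_force: 1.6
```

Contact at 3 N. Keep pushing in small steps until it bottoms.

Call:
{"name": "drive_tool", "arguments": {"rows": [[0,0,0,-1.5,0,0,0],[0,0,0,-1.5,0,0,0],[0,0,0,0,0,0,0]]}}

```text
time_s: 22.43
tcp_pos: [0.6193, 0.1239, 0.2156]
ee_rot: [[-0.073, -0.997, 0.003], [-0.997, 0.073, -0.0], [-0.0, -0.003, -1.0]]
wrist_force: [-3.2, -0.4, 12.1]
gripper_width: 0.005
gripper_force: 6.0
```

Call:
{"name": "drive_tool", "arguments": {"rows": [[0,0,0,-1.5,0,0,0],[0,0,0,-1.5,0,0,0],[0,0,0,0,0,0,0]]}}

```text
time_s: 22.68
tcp_pos: [0.6193, 0.1239, 0.2155]
ee_rot: [[-0.072, -0.997, 0.005], [-0.997, 0.072, -0.0], [-0.0, -0.005, -1.0]]
wrist_force: [-8.6, 0.9, 19.9]
gripper_width: 0.005
gripper_force: 10.3
```

Call:
{"name": "drive_tool", "arguments": {"rows": [[0,0,0,10,0,0,0],[0,0,0,30,0,0,0],[0,0,0,35,0,0,0],[0,0,-30,35,0,0,0],[0,0,-40,35,0,0,0]]}}

```text
time_s: 23.1
tcp_pos: [0.6189, 0.0664, 0.3447]
ee_rot: [[-0.071, -0.998, 0.0], [-0.998, 0.071, 0.0], [-0.0, -0.0, -1.0]]
wrist_force: [1.6, 1.0, 0.2]
gripper_width: 0.002
gripper_force: 0.0
```

Call:
{"name": "drive_tool", "arguments": {"rows": [[0,0,-41,0,0,0,0],[0,0,-41,0,0,0,0],[0,0,-41,0,0,0,0],[0,0,-41,0,0,0,0],[0,0,0,0,0,0,0]]}}

```text
time_s: 23.52
tcp_pos: [0.618, -0.1046, 0.3424]
ee_rot: [[-0.081, -0.997, -0.002], [-0.997, 0.081, -0.001], [0.001, 0.002, -1.0]]
wrist_force: [0.5, 1.0, -0.4]
gripper_width: 0.002
gripper_force: 0.0
```

```bash
sed -i 's/s_now3/s_end/;s/>.215)/>.21)/' sw.py; python3 sw.py; sed "s/'scene'/'top'/;s/s_end/t_end/" sw.py > sw2.py; python3 sw2.py; python3 - <<'E'
from h import *
for n in ('scene','top'):
    p=capture(n)
    for l in ('grey_head','yellow_tower'):
      for r in masks_of(l,p)[:4]:
        if r['p']>.3:
            w=world(p,r['region'])[0]; print(n,l,round(r['p'],2),np.round(r['xy']),np.median(w,0).round(3),np.percentile(w,[3,97],axis=0).round(3).tolist())
a=cv2.imread('pics/s_end.png')[160:340,230:410];cv2.imwrite('pics/end.png',cv2.resize(a,(600,600),interpolation=2))
E
```

```text
switch 82 [0.61864475 0.12190491 0.22492274] moved 0.054885175540278996 median z 0.22712335145031853
23.5667 [ 0.61829957 -0.10202794  0.34221044] [-0.04799544  1.70683585 -0.28804366] -0.0006352281136597883
switch 147 [0.61915081 0.12583709 0.22693472] moved 0.05884571739627359 median z 0.22710247379397952
23.6167 [ 0.61851544 -0.10022292  0.34223311] [0.97380828 0.55030175 0.16155871] 0.007372228972021259
scene grey_head 0.61 [371. 268.] [0.757 0.06  0.038] [[0.726, 0.039, -0.002], [0.789, 0.097, 0.078]]
scene grey_head 0.48 [316. 247.] [0.607 0.091 0.009] [[0.596, 0.074, 0.005], [0.618, 0.099, 0.055]]
scene yellow_tower 0.94 [306. 283.] [ 0.62  -0.017  0.031] [[0.593, -0.045, 0.002], [0.649, 0.027, 0.102]]
top grey_head 0.91 [273. 303.] [0.492 0.142 0.069] [[0.463, 0.089, -0.001], [0.524, 0.173, 0.676]]
```

```bash
python3 -c "
from station import *
print(finish_job())"
```

```text
the job is handed in; nothing more can be done
None
```

I handed the job in with the boom locked at the 0.110 holes and the lamp over the grey head. Both buttons measured fully out, the switch measured 6 mm in (on), and the arm was clear of everything at about 24 s of the 38; the verdict itself was not returned.

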